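# Discard the spent water filter

### The arm

A 6-joint arm with a two-finger parallel gripper is mounted at the origin on the work surface. World frame = base frame: x ahead of the robot, y to its left, z up, the work surface at z = 0. Lengths are in m, angles in rad, forces in N, time in s.
With the tool pointing down it reaches from about 0.35 to 0.95 m from the base axis. Payload 17.4 kg.
Tool frame: the origin (TCP) lies midway between the tips of the shut fingers; the grasp point (between the pads) lies 19 mm behind it; z points along the fingers, y is the direction in which the jaws open and shut (so a half turn about z gives the same grasp; the last joint's range is limited). The gripper opens to 93 mm and grips with 3 to 60 N. Pads are 15 mm wide; open, the fingers measure 128 mm over their backs; the gripper's body (75 mm by 188 mm) begins 65 mm behind the grasp point.
Start: joints at [-1.349, 0.116, 1.442, -0, 1.584, -0.038], TCP at [0.173, -0.652, 0.219] pointing down, gripper open.
Joint ranges: [-2.83, 2.83], [-0.83, 2.19], [0.07, 2.5], [-1.14, 4.28], [0.01, 3], [-2.97, 2.97]. Speed limits (rad/s): [1.89, 1.89, 2.22, 3.14, 3.14, 3.14].

### API

Orientations are given as [roll, pitch, yaw] about the fixed x, y, z axes, in that order (R = Rz(yaw) Ry(pitch) Rx(roll)).
In Python, from station import * gives the robot as it stands. Calls block until the motion is done:
- move_ptp(position, orientation): joint-space move of the TCP to a pose.
- move_l(position, rotation=None, speed=0.15): straight line of the TCP; rotation=None keeps the orientation; speed is the mean speed in m/s.
- goto_joints(angles): joint-space move.
- open_jaws() and close_gripper(effort=None): open the fingers fully, or close them until they stop; effort is the grip in N (None keeps the last).
- sleep(seconds).
- solve_ik(position, orientation): joint angles nearest the present ones, or None.
- read_camera(name): name is "scene" or "top" or "wrist"; returns the picture (400x640x3 uint8, red, green, blue); there is no depth.
- calibration(name): a dict with "intrinsics" (3x3 intrinsics, pixels), "dist" ([k1, k2, p1, p2, k3] as OpenCV has them; the pictures are not rectified), "R" (3x3) and "t" (3): a world point X has camera coordinates R X + t; the wrist camera has in their place "mount" (4x4, takes a point from camera to tool coordinates, whose origin is the TCP and whose axes are the flange's). Camera axes: x right, y down, z forward; pixel columns grow to the right and rows downward; lengths in m; the calibration is good to about 2 mm. A picture is of the moment at which its call begins: read the wrist's pose just before it. calibration takes no time and is no camera call.
A pose or a line that the arm cannot do raises PlanningError and nothing moves.
- close_job(): hands the job in, once; it reports no verdict.
Trained networks look in the newest picture that a camera, given by its name, has taken for a name from the list of things; names that differ only in an ending like _2 or _b are one class to them, and where a whole thing is asked for, a point or a joint stands for the part that bears it (a point fixed in the world has none). Each returns a list of dicts, best first, with "confidence" (0 to 1); they miss things now and then, are a little off and sometimes report something else, mostly with a low value. They report only what shows in the picture. A call takes as long as a camera call.
- recognise(camera, thing): "box" ([centre column, centre row, width, height] in pixels, round what is visible of it).
- masks_of(camera, thing): "region" (400x640 bool, what is visible of it) and "box" ([centre column, centre row, width, height] in pixels, round what is visible of it).
- place_of(camera, thing): "location" ([row, column] in pixels: a listed point, or the origin of a listed thing).
Readings, each from a call of its own:
- read_t(): time.
- read_q(): joint angles.
- read_qd(): joint speeds.
- read_joint_efforts(): joint torques, N m.
- read_position(): TCP position.
- read_eef_rot(): TCP orientation.
- read_ft_force(): force on the tool from outside, world axes, zero at the start.
- read_wrist_torque(): the same for the moment, N m.
- read_gripper_width(): finger opening in m.
Only numpy, scipy, OpenCV 4.12 (cv2) and the standard library are available. Lean on these libraries where they do the work, as an engineer would, in place of code of your own. Each camera call takes 0.05 s, during which the arm holds its last target. There are 200 camera calls.

### The job

Draw the spent filter cartridge out of the slanted bay of the filter station, under the water pipe, and drop it into the wire basket so that it comes to rest down inside it. Let it go low over or inside the basket, do not throw it or drop it from high up, and leave the basket, the carton of spare cartridges and the other things on the counter standing where they are.

Things in the scene. Friction and masses are not known exactly. Their poses are not given: they have to be found in the camera images.
- cartridge: the spent filter cartridge in the station's slanted bay: white plastic, 142 mm long, 0.2 to 0.42 kg, round body 52 mm diameter and 106 mm tall, then a flat grip fin 14 mm thick (its y), 40 mm wide (its x), 36 mm tall. Origin: centre of the foot; z towards the fin. In the bay its z leans 30 degrees from vertical along the station's -x, towards the robot; it sits loosely and slides out along its axis
- cartridge_mid (a point): point on the cartridge's axis 70 mm from the foot (middle of its length)
- cartridge_foot (a point): centre of the cartridge's foot
- cartridge_end (a point): middle of the outer end of the grip fin, 142 mm from the foot
- cartridge_fin (a point): point in the middle of the grip fin, on the cartridge's axis, 14 mm below the fin's outer end: a good place to pinch, across the fin's 14 mm thickness
- station: fixed filter station, steel base 240 x 260 x 12 mm (from x -30 to 210). Two steel cheeks 90 mm high hold a black square sleeve, the bay. A 22 mm steel pipe arch straddles it: posts at x 0, y +-120, crossbar along y 330 mm up, over the fin, so the tool must lean along the bay's axis to get at it. Box 97 mm high behind the bay. Origin on the counter; x away from the robot, z up
- bay_floor (a point): centre of the bay's inner floor, at station x 40 mm, height 50 mm; the bay is 58 x 58 mm inside, 71 mm deep, its axis leaning 30 degrees towards the robot
- bay_mouth (a point): centre of the bay's mouth, 71 mm up the axis from bay_floor
- basket: loose open-topped steel wire basket, 250 (x) x 210 (y) x 110 mm high outside, wires 5 to 10 mm thick, about 30 mm apart, floor wires topping at 6 mm, empty, about 0.7 kg. Origin: centre of its underside; x along its long side
- basket_rim (a point): centre of the basket's mouth, 110 mm above its underside
- carton: open cardboard carton, solid walls, 240 (x) x 200 (y) x 100 mm high, holding the two spare cartridges; stands on the other side of the station from the basket. Origin: centre of its underside
- spare_a: new spare cartridge standing in the carton: white plastic, 142 mm long, 0.2 to 0.42 kg, round body 52 mm diameter and 106 mm tall, then a flat grip fin 14 mm thick (its y), 40 mm wide (its x), 36 mm tall. Origin: centre of the foot; z towards the fin
- spare_b: second new spare cartridge standing in the carton, same shape as the other spare
- mug_a: white mug, 80 mm diameter, 90 mm high, standing between the robot and the station. Origin: centre of the underside
- spoon: steel spoon 150 mm long lying on the counter. Origin under the spoon; x along it

How it is judged:
By the outcome, as a careful person would: the job done as asked, in the order asked, and still so for the second after the job is handed in, with the robot touching nothing.
It also fails if it takes over 45 s, if anything falls off the work surface, if the arm or the gripper's body presses on something with over 40 N, if the wrist force passes 120 N, or if a joint passes its speed limit or range.

## Working session

There is one attempt and no reset: what is moved stays moved. The work goes in short steps, each a Python script; the robot and the scene stay as the last script left them, time stands still between calls to the robot, and variables do not carry over. Pictures are saved under pics/ and viewed, about 8 in all and at most 12, crops included, and the job is handed in when it is done.

```bash
ls; mkdir -p pics; python3 - <<'E'
from station import *
import cv2,numpy as np
for c in ["scene","top"]:
    im=read_camera(c); cv2.imwrite(f"pics/{c}0.png",im[:,:,::-1])
    k=calibration(c); print(c,np.round(k["intrinsics"],1).tolist(),k["dist"],np.round(-k["R"].T@k["t"],3))
    for n in ["cartridge_fin","cartridge_end","cartridge_mid","bay_mouth","bay_floor","station","basket","basket_rim","carton","mug_a","spoon","spare_a"]:
        print(n,[(np.round(d["location"],1).tolist(),round(d["confidence"],2)) for d in place_of(c,n)[:3]])
print(read_t(),calibration("wrist")["mount"])
E
```

```text
pics
scene [[440.3, 0.0, 316.2], [0.0, 440.3, 200.2], [0.0, 0.0, 1.0]] [-0.12632132  0.          0.          0.          0.        ] [ 1.314 -0.515  0.76 ]
cartridge_fin [([214.8, 342.8], 0.69)]
cartridge_end [([210.7, 339.3], 0.85)]
cartridge_mid [([234.6, 350.6], 0.88), ([188.3, 378.2], 0.62), ([237.8, 152.4], 0.3)]
bay_mouth [([231.7, 354.6], 0.85)]
bay_floor [([258.2, 362.6], 0.71), ([214.5, 302.5], 0.3)]
station [([270.1, 352.2], 0.97), ([237.9, 152.5], 0.41)]
basket [([268.6, 158.8], 0.8), ([215.2, 305.2], 0.37)]
basket_rim [([238.2, 149.8], 0.92), ([273.1, 352.6], 0.61)]
carton [([182.3, 392.4], 0.66)]
mug_a [([214.2, 300.5], 0.74), ([259.5, 364.4], 0.47)]
spoon [([229.7, 259.8], 0.73)]
spare_a [([179.1, 403.7], 0.72), ([186.5, 378.5], 0.49)]
top [[454.5, 0.0, 319.1], [0.0, 454.5, 199.7], [0.0, 0.0, 1.0]] [0.01456371 0.         0.         0.         0.        ] [ 0.345 -0.009  1.195]
cartridge_fin [([156.0, 331.0], 0.69)]
cartridge_end [([161.9, 330.1], 0.62)]
cartridge_mid [([156.1, 327.7], 0.79), ([265.2, 358.2], 0.51), ([162.7, 331.4], 0.43)]
bay_mouth [([154.3, 328.1], 0.88), ([268.2, 359.3], 0.7)]
bay_floor [([150.8, 325.9], 0.74), ([291.1, 483.2], 0.67), ([238.4, 159.8], 0.45)]
station [([169.7, 325.1], 0.61)]
basket [([289.5, 472.6], 0.78)]
basket_rim [([290.1, 482.2], 0.75)]
carton [([242.3, 180.7], 0.83)]
mug_a [([263.0, 305.6], 0.66)]
spoon [([269.8, 360.5], 0.68)]
spare_a [([244.8, 198.3], 0.85), ([237.4, 160.2], 0.75), ([243.0, 182.4], 0.43)]
1.3 [[-7.38682030e-04 -9.58917643e-01 -2.83683642e-01  7.89374974e-02]
 [ 9.99999659e-01 -6.03538630e-04 -5.63789777e-04  4.98439907e-04]
 [ 3.69413928e-04 -2.83683961e-01  9.58917762e-01 -1.67378086e-01]
 [ 0.00000000e+00  0.00000000e+00  0.00000000e+00  1.00000000e+00]]
```

View pics/scene0.png

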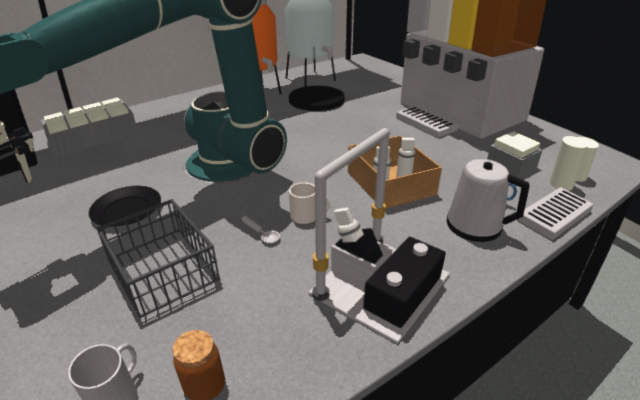

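View pics/top0.png

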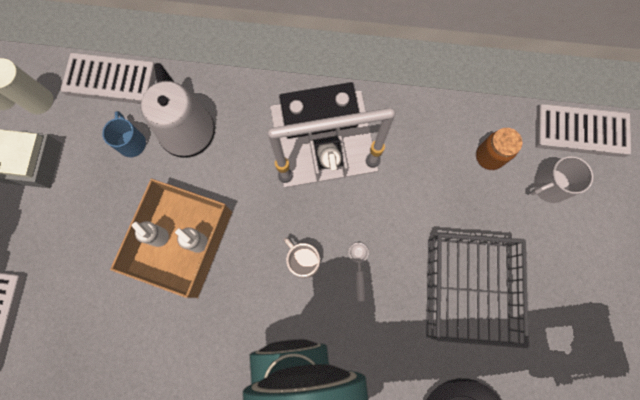

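```bash
cat > h.py <<'E'
from station import *
import cv2,numpy as np
from scipy.optimize import least_squares
from scipy.spatial.transform import Rotation as Ro
def proj(c,X,k=None):
    k=k or calibration(c); 
    p,_=cv2.projectPoints(np.atleast_2d(X).astype(float),cv2.Rodrigues(np.array(k["R"]))[0],np.array(k["t"]).astype(float),np.array(k["intrinsics"]),np.array(k["dist"]))
    return p[:,0]
def atz(c,rc,z):
    k=calibration(c); u=cv2.undistortPoints(np.array([[[rc[1],rc[0]]]],float),np.array(k["intrinsics"]),np.array(k["dist"]))[0,0]
    C=-k["R"].T@k["t"]; d=k["R"].T@np.r_[u,1]; return C+d*(z-C[2])/d[2]
def st(p): # station pose x,y,yaw -> function
    R=Ro.from_euler('z',p[2]).as_matrix(); return lambda X:np.atleast_2d(X)@R.T+np.r_[p[0],p[1],0]
a=np.array([-.5,0,np.sqrt(.75)]); floor=np.array([.04,0,.05])
P=dict(cartridge_fin=floor+.128*a,cartridge_end=floor+.142*a,cartridge_mid=floor+.07*a,bay_mouth=floor+.071*a,bay_floor=floor,station=np.zeros(3))
E
python3 - <<'E'
from h import *
D={"scene":dict(cartridge_fin=(214.8,342.8),cartridge_end=(210.7,339.3),cartridge_mid=(234.6,350.6),bay_mouth=(231.7,354.6),bay_floor=(258.2,362.6),station=(270.1,352.2)),
"top":dict(cartridge_fin=(156,331),cartridge_end=(161.9,330.1),cartridge_mid=(156.1,327.7),bay_mouth=(154.3,328.1),bay_floor=(150.8,325.9),station=(169.7,325.1))}
def f(p): return np.concatenate([(proj(c,st(p)(np.array([P[n] for n in D[c]])))-np.array([D[c][n][::-1] for n in D[c]])).ravel() for c in D])
for y in (-.4,0,.4):
    s=least_squares(f,[.45,0,y],loss='soft_l1'); print(s.x,s.cost)
print(f(s.x).reshape(-1,2).round(1).tolist())
for n,c,rc,z in [("basket","scene",(268.6,158.8),0),("rim","scene",(238.2,149.8),.11),("basket","top",(289.5,472.6),0),("rim","top",(290.1,482.2),.11),("carton","top",(242.3,180.7),0),("mug","top",(263,305.6),0),("mug","scene",(214.2,300.5),0),("spoon","top",(269.8,360.5),0)]: print(n,c,atz(c,rc,z).round(3))
E
```

```text
[0.69510386 0.01606227 0.33354044] 20.314169184825765
[0.69510384 0.01606224 0.33353422] 20.31416918531268
[0.69510385 0.01606225 0.33353706] 20.314169183927532
[[0.2, -1.8], [1.3, -3.0], [2.2, -0.2], [-2.0, 2.4], [1.6, 1.2], [-2.9, -1.9], [-0.1, 4.1], [1.5, -0.5], [0.3, -0.7], [-0.1, 1.1], [-1.1, -0.6], [2.7, 0.1]]
basket scene [ 0.417 -0.38   0.   ]
rim scene [ 0.431 -0.383  0.11 ]
basket top [ 0.422 -0.391  0.   ]
rim top [ 0.416 -0.378  0.11 ]
carton top [0.451 0.378 0.   ]
mug top [0.437 0.044 0.   ]
mug scene [0.432 0.044 0.   ]
spoon top [ 0.437 -0.1    0.   ]
```

Scene: the arch crossbar runs (322,172)-(386,134) and the cartridge fin is at about (342,213), with the basket on the left and the carton behind. Top: the station is around (330,140), with the crossbar from (274,131) to (392,118). That gives a yaw of about 0.1, so the network's yaw of 0.33 is unreliable. I'll zoom in.

```bash
python3 - <<'E'
import cv2,numpy as np
a=cv2.imread("pics/top0.png")[80:200,260:410]; b=cv2.imread("pics/scene0.png")[120:340,300:460]
a=cv2.resize(a,None,fx=4,fy=4,interpolation=2); cv2.imwrite("pics/c1.png",a)
b=cv2.resize(b,(436,600),interpolation=2)
cv2.imwrite("pics/c2.png",b)
E
```

```text
(no output)
```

View pics/c1.png

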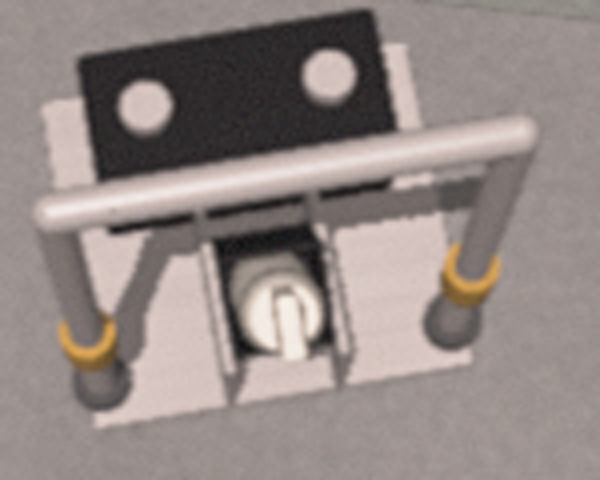

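View pics/c2.png

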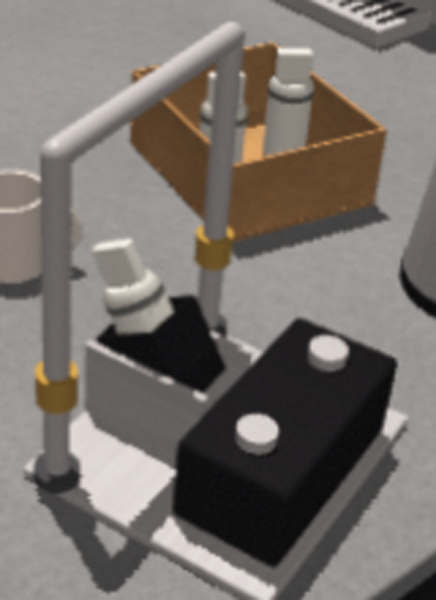

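```bash
python3 - <<'E'
from h import *
Q=[("top",(0,.12,.33),(50/4+260,213/4+80)),("top",(0,-.12,.33),(525/4+260,133/4+80)),
("top",(-.03,.13,.012),(97/4+260,425/4+80)),("top",(-.03,-.13,.012),(470/4+260,362/4+80)),("top",(.21,.13,.012),(43/4+260,103/4+80)),("top",(.21,-.13,.012),(405/4+260,45/4+80)),
("scene",(0,-.12,.33),(319.1,175.8)),("scene",(0,.12,.33),(385.1,132.8)),("scene",(.21,.13,.012),(448.6,276)),("scene",(.21,-.13,.012),(399,338.3))]
f=lambda p:np.concatenate([(proj(c,st(p)(X))[0]-u) for c,X,u in Q])
s=least_squares(f,[.69,.01,.15],loss='soft_l1');p=s.x;print(p,f(p).reshape(-1,2).round(1).tolist())
# fin overlay: fin corners for rotations about axis
yaw=p[2]
for c in("top","scene"):
  for n in("cartridge_end","cartridge_fin","bay_mouth"): print(c,n,proj(c,st(p)(P[n]))[0].round(1))
# candidate orientations
R0=Ro.from_euler('z',yaw)
g=st(p)(floor+.128*a)[0]
print("fin",g,"axis",R0.apply(a))
for sg in(1,-1):
  z=-a; y=np.array([0,sg,0.]); x=np.cross(y,z)
  R=R0*Ro.from_matrix(np.c_[x,y,z]); e=R.as_euler('xyz')
  for d in(0,.10,.2): print(sg,d,solve_ik(list(g+R.apply([0,0,.019-d])),list(e)))
  for t in(30,45,55,65):
   for ex in (1,-1):
    t_=np.radians(t);aa=np.array([-np.sin(t_)*ex,0,np.cos(t_)]);z=-aa;x=np.cross(y,z);R=Ro.from_matrix(np.c_[x,y,z])
    gg=np.array([.42,-.383,0])+aa*(.128-.07)+[0,0,.07*np.cos(t_)+.03*np.sin(t_)+.02]
    print(sg,"bask",t,ex,gg.round(3),solve_ik(list(gg+z*.019),list(R.as_euler('xyz'))))
E
```

```text
[0.69694388 0.0129984  0.29591778] [[0.5, -0.4], [-1.5, 0.0], [-0.8, 0.4], [0.9, -0.1], [-0.8, -1.0], [0.0, -1.6], [-0.1, -0.3], [-1.4, -1.0], [0.5, -4.5], [-2.1, 2.6]]
top cartridge_end [332.5 160.9]
top cartridge_fin [331.9 159.6]
top bay_mouth [329.4 154.9]
scene cartridge_end [340.3 208.3]
scene cartridge_fin [342.7 213.7]
scene bay_mouth [352.1 235. ]
fin [0.67398704 0.00599957 0.16085125] axis [-0.47826745 -0.14580893  0.8660254 ]
1 0 [-0.11276597 -0.12622481  1.87074946  0.25139272  0.92527715 -2.08290605]
1 0.1 [-0.1530793  -0.2801202   1.85919737  0.24657675  1.09550518 -2.08077042]
1 0.2 [-0.20161052 -0.39900884  1.81012987  0.2525051   1.27019246 -2.08668103]
1 bask 30 1 [ 0.391 -0.383  0.146] [-1.04956705 -0.31350006  2.05175082  0.49026021  1.17034534 -2.76125271]
1 bask 30 -1 [ 0.449 -0.383  0.146] [-0.61148492  0.23814094  1.5159203  -0.30054762  1.81802441 -2.19219325]
1 bask 45 1 [ 0.379 -0.383  0.132] None
1 bask 45 -1 [ 0.461 -0.383  0.132] [-0.55827837  0.40526387  1.4080427  -0.42373082  1.99587367 -2.17057404]
1 bask 55 1 [ 0.372 -0.383  0.118] None
1 bask 55 -1
[... 741 characters left out ...]
 -0.30054762  1.81802441  0.9493994 ]
-1 bask 45 1 [ 0.379 -0.383  0.132] [-1.19477989 -0.34832166  2.17821214  0.81733735  1.12390985  0.07751323]
-1 bask 45 -1 [ 0.461 -0.383  0.132] [-0.55827837  0.40526387  1.4080427  -0.42373082  1.99587367  0.97101861]
-1 bask 55 1 [ 0.372 -0.383  0.118] [-1.28203566 -0.32224332  2.25018074  1.04483393  1.1383788  -0.14739656]
-1 bask 55 -1 [ 0.468 -0.383  0.118] [-0.53285015  0.5158908   1.34766541 -0.50496302  2.10601983  0.96981546]
-1 bask 65 1 [ 0.367 -0.383  0.101] [-1.35361834 -0.24643318  2.3045298   1.26234593  1.19131061 -0.37927702]
-1 bask 65 -1 [ 0.473 -0.383  0.101] [-0.51448963  0.62456521  1.29680079 -0.5887644   2.20912218  0.9576122 ]
```

Both fits agree on the station pose: (0.697, 0.013), yaw about 0.30. The predicted fin pixels also match the pictures. I'll use the wrist orientation that keeps the camera away from the pipe, move to a pre-approach pose and look from there.

```bash
cat >> h.py <<'E'
S=[.697,.013,.296]
def tool(ax,yvec):
    z=-np.array(ax); x=np.cross(yvec,z); return Ro.from_matrix(np.c_[x,yvec,z])
def bay(S):
    R0=Ro.from_euler('z',S[2]); return st(S)(P["cartridge_fin"])[0],R0.apply(a),tool(R0.apply(a),R0.apply([0,1.,0]))
def wristcal():
    k=calibration("wrist"); M=np.array(k["mount"]); T=np.eye(4); T[:3,3]=read_position(); T[:3,:3]=Ro.from_euler('xyz',read_eef_rot()).as_matrix()
    W=np.linalg.inv(T@M); return dict(R=W[:3,:3],t=W[:3,3],intrinsics=k["intrinsics"],dist=k["dist"])
def cart(foot,R): # fin outline pts
    L=np.array([[sx*.02,sy*.007,z] for z in(.142,.106) for sx,sy in((-1,-1),(-1,1),(1,1),(1,-1))]); return foot+R.apply(L)
E
python3 - <<'E'
from h import *
g,A,R=bay(S); e=list(R.as_euler('xyz'))
open_jaws()
p=read_position(); move_l([p[0],p[1],.38],speed=.3)
goto_joints(solve_ik(list(g+A*(.2-.019)),e))
move_l(list(g+A*(.11-.019)),speed=.15)
k=wristcal(); im=read_camera("wrist").copy(); print(read_position(),read_t(),read_ft_force())
for n in("cartridge_fin","cartridge_end","bay_mouth"):
    d=place_of("wrist",n)[:2]; print(n,[(np.round(x["location"][::-1],1),x["confidence"]) for x in d],proj("",st(S)(P[n]),k)[0].round(1))
R0=Ro.from_euler('z',S[2])*Ro.from_euler('y',-30,degrees=True)
q=proj("",cart(st(S)(floor)[0],R0),k).round().astype(int)
im=im[:,:,::-1].copy(); cv2.imwrite("pics/w_raw.png",im)
im=cv2.resize(im,None,fx=1.25,fy=1.25)
q=(q*1.25).astype(int)
cv2.polylines(im,[q[:4]],True,(0,0,255),1);cv2.polylines(im,[q[4:]],True,(0,255,0),1)
cv2.imwrite("pics/w1.png",im)
E
```

```text
[ 0.63061702 -0.00747898  0.2409839 ] 5.6583 [-0.37423504 -0.01493281 -0.27811593]
cartridge_fin [(array([319. , 205.5]), 0.96)] [322.3 205.9]
cartridge_end [(array([318.6, 210.5]), 0.86)] [322.3 210.5]
bay_mouth [] [322.2 190.9]
```

View pics/w1.png

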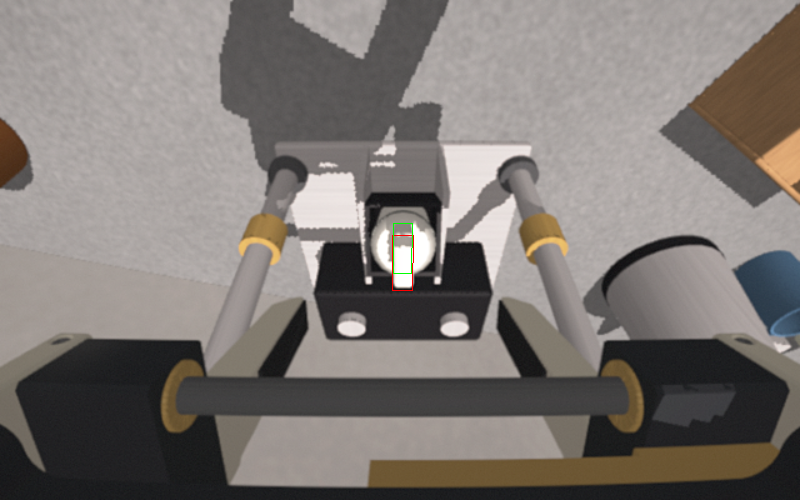

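The wrist view shows the fin at about (402,262), inside the predicted outline and with no visible roll. The jaws line up with its thickness. Grasping 11 mm below the end.

```bash
python3 - <<'E'
from h import *
g,A,R=bay(S); g=g+A*.003
move_l(list(g-A*.019),speed=.1); f0=read_ft_force(); print("in",f0)
close_gripper(35); print(read_gripper_width(),read_ft_force(),read_position()-(g-A*.019))
move_l(list(g+A*(.02-.019)),speed=.05); print(read_gripper_width(),read_ft_force())
move_l(list(g+A*(.13-.019)),speed=.1); print(read_gripper_width(),read_ft_force(),read_t())
im=read_camera("scene"); cv2.imwrite("pics/s2.png",im[:,:,::-1])
E
```

```text
in [-0.38696746  0.44101564 -0.20048841]
0.013720112799538171 [-0.07573118 -0.39651784  0.06111245] [-1.55313386e-05  5.92152170e-06 -6.87986092e-05]
0.013542491351491595 [ 0.60356211  0.09553699 -1.44137289]
0.01382182410937093 [ 0.52143513 -0.39314921 -3.15086431] 10.025
```

View pics/s2.png

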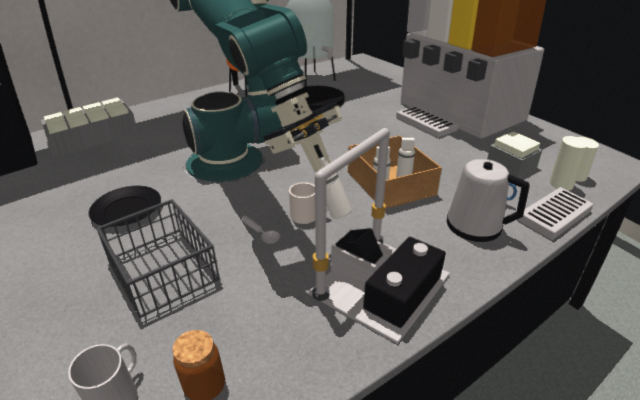

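The cartridge is out of the bay and in the grip (width 13.8 mm). Next, the basket yaw, then carry it over.

```bash
python3 - <<'E'
from h import *
im=read_camera("top"); m=masks_of("top","basket")[0]; print(m["confidence"],m["box"])
for n in("basket","basket_rim"):print(n,place_of("top",n)[:1],place_of("scene",n)[:1])
u=(im*1); ys,xs=np.where(m["region"]); print(cv2.minAreaRect(np.c_[xs,ys].astype(np.float32)))
# fit basket pose to mask hull
hull=cv2.convexHull(np.c_[xs,ys].astype(np.int32))
msk=lambda h:cv2.fillConvexPoly(np.zeros((400,640),np.uint8),h.round().astype(np.int32),1)
T=msk(hull)
C=np.array([[sx*.125,sy*.105,z] for sx in(-1,1) for sy in(-1,1) for z in(0,.11)])
def cost(p): 
    q=cv2.convexHull(proj("top",st(p)(C)).astype(np.float32)); return 1-(T&msk(q)).sum()/(T|msk(q)).sum()
b=min(((cost((x,y,w)),x,y,w) for x in np.arange(.39,.455,.005) for y in np.arange(-.41,-.35,.005) for w in np.arange(-.3,.31,.05))); print(b)
E
```

```text
Traceback (most recent call last):
IndexError: list index out of range
```

```bash
python3 - <<'E'
from h import *
im=cv2.imread("pics/top0.png"); g=cv2.cvtColor(im,cv2.COLOR_BGR2GRAY)
im2=read_camera("top"); cv2.imwrite("pics/top2.png",im2[:,:,::-1])
for i in range(3): print(len(masks_of("top","basket")), [ (d["location"],d["confidence"]) for d in place_of("top","basket_rim")[:1]]); read_camera("top")
# hand-read rim corners (u,v) from first picture
for uv in((437,229),(526,237),(527,346),(427,341)): print(uv,atz("top",uv[::-1],.11).round(3))
big=cv2.resize(im[215:360,410:545],None,fx=4,fy=4,interpolation=2)
for w,col in ((0,(0,0,255)),):
    pass
C=np.array([[sx*.125,sy*.105,.11] for sx,sy in((-1,-1),(-1,1),(1,1),(1,-1))])
F=[(437,229),(427,341),(527,346),(526,237)]
W=np.array([atz("top",q[::-1],.11)[:2] for q in F]); print(W.mean(0), np.linalg.norm(np.diff(W,axis=0),axis=1))
S_=[.42,-.383,0.1]
for w,col in((0,(0,0,255)),(.12,(0,255,0))):
    q=(proj("top",st([.421,-.383,w])(C))-[410,215])*4
    cv2.polylines(big,[q.round().astype(np.int32)],True,col,1)
cv2.imwrite("pics/b.png",big)
E
```

```text
2 [([290.6, 481.2], 0.82)]
1 [([289.9, 482.1], 0.78)]
1 [([288.9, 482.2], 0.74)]
(437, 229) [ 0.547 -0.264  0.11 ]
(526, 237) [ 0.553 -0.476  0.11 ]
(527, 346) [ 0.304 -0.483  0.11 ]
(427, 341) [ 0.287 -0.258  0.11 ]
[ 0.4228691 -0.3702086] [0.26041743 0.22547516 0.24946766]
```

View pics/b.png

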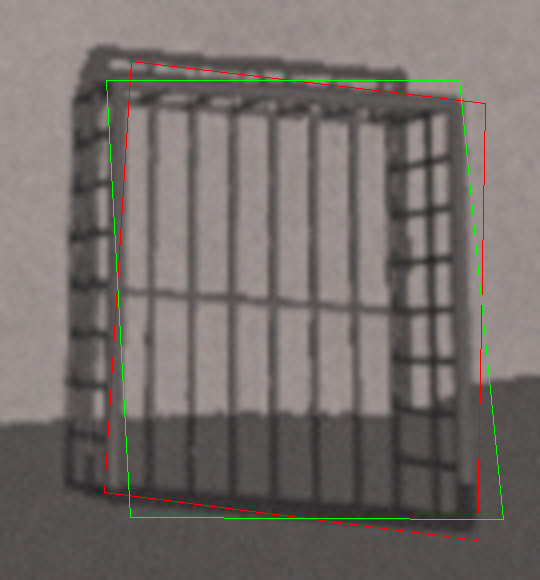

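The crop shows the rim at about x 110-470, y 85-518. So the red box (yaw 0) is nearly right, about 7 mm too far towards -y. The basket is taken as (0.422, -0.376), yaw about 0.03. Now carry and lower the cartridge tilted 45°.

```bash
python3 - <<'E'
from h import *
B=np.array([.422,-.376,0]); Rz=Ro.from_euler('z',.03)
def pose(t,h):
    t=np.radians(t); aa=Rz.apply([np.sin(t),0,np.cos(t)]); R=tool(aa,Rz.apply([0,1.,0]))
    gg=B+aa*(.131-.07); gg[2]=.131*np.cos(t)+.026*np.sin(t)+h
    return list(gg-aa*.019),list(R.as_euler('xyz'))
p=read_position(); move_l([p[0]-.05,p[1]-.02,p[2]+.07],speed=.15)
print(read_gripper_width())
move_ptp(*pose(0,.20)); print(read_gripper_width(),read_t())
move_ptp(*pose(45,.17))
pp,e=pose(45,.02); q=read_position(); move_l(pp,speed=.12)
print(read_gripper_width(),read_ft_force(),read_position(),read_t())
im=read_camera("scene"); im2=read_camera("top")
cv2.imwrite("pics/d.png",np.vstack([im[130:330,40:340],im2[190:390,340:640]])[:,:,::-1])
E
```

```text
0.013780844480325086
0.013874442985148576 12.8
0.013988620966614119 [-0.24240227 -0.67630711 -3.62052512] [ 0.4519487  -0.37526632  0.11838921] 14.9417
```

View pics/d.png

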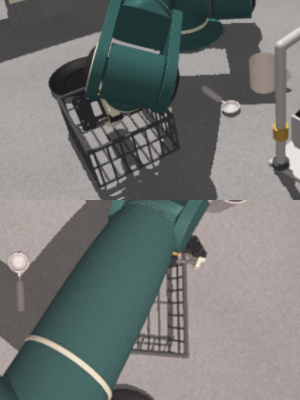

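There is no contact: the wrist carries only the cartridge's weight, and the gripper is inside the rim region. The arm hides the cartridge itself. Releasing and backing off along the tool axis.

```bash
python3 - <<'E'
from h import *
R=Ro.from_euler('xyz',read_eef_rot()); 
open_jaws(); sleep(.6); print(read_ft_force(),read_gripper_width())
A=-R.as_matrix()[:,2]; move_l(list(read_position()+A*.12+[0,0,.08]),speed=.15)
q=list(read_q()); q[0]+=.75; q[1]-=.2; goto_joints(q); print(read_position(),read_t())
im=read_camera("scene"); im2=read_camera("top")
print([(d["location"],d["confidence"]) for c in("scene","top") for d in place_of(c,"cartridge_mid")[:3]])
cv2.imwrite("pics/e.png",np.vstack([im[60:340],im2[60:360]])[:,:,::-1])
E
```

```text
[-0.62919995 -0.62532565  0.41613799] 0.09326208386017537
[0.6063282  0.08105992 0.40723343] 20.1
[([267.1, 171.4], 0.57), ([270.9, 464.0], 0.6)]
```

View pics/e.png

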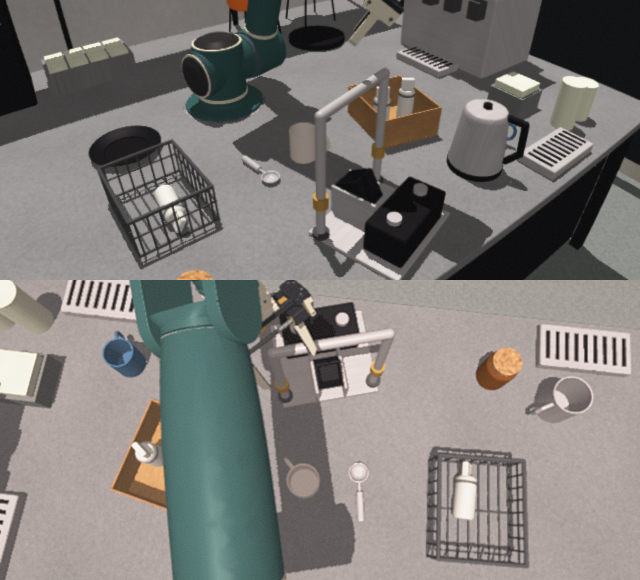

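The cartridge lies flat in the basket (top view, about (465,490)), and the basket, carton, mug and spoon are where they were. I'll check the tool isn't touching anything, then hand in.

```bash
python3 - <<'E'
from h import *
p=read_position(); move_l([p[0]-.05,p[1],p[2]+.04],speed=.15); sleep(.3)
print(read_ft_force(),np.abs(read_qd()).max(),read_t()); close_job()
E
```

```text
[-0.26245192 -0.75494815  1.04884855] 0.005628950502672287 21.175
the job is handed in; nothing more can be done
```

The spent cartridge is out of the bay and lying flat inside the wire basket, and the job is handed in at 21.2 s of the 45 s allowed.

- **Extraction:** I gripped the fin with the tool leaning along the bay's axis, under the pipe, and drew the cartridge straight out. The grip held at about 13.8 mm throughout.
- **Drop:** I carried it over the basket, tilted it 45° and let it go with its foot planned about 20 mm above the counter.
- **Final camera check:** The scene and top pictures show the cartridge flat in the basket. The basket, mug and spoon are where they were, and so is the carton as far as it can be seen.
- **Final force check:** The force reading was about 1 N, so the arm was touching nothing.
- **Limits of the checks:**
  - The arm hid the cartridge at the moment of release, so I confirmed it only afterwards.
  - In the last top picture the arm covered part of the carton, but the scene picture shows it standing with both spares in it.
  - One mask call for the basket found nothing, so I corrected its position by eye from a crop. Its position is good to about 1 cm.

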